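# Turn a statuette base between two scan passes

## Task

Scan the terracotta statuette base, the rectangular slab with a pair of broken-off legs on it, in two passes on the aluminium plate. First set it flat on the plate with its long front side (the one the toes point to) square against the middle of the steel bar and keep it there for about a second; then turn it so that its short whole end, the one away from the broken corner, is square against the middle of the bar, and leave it there flat on the plate. Handle it gently: the clay must not be knocked or pressed hard against the plate and bar.

Things in the scene. Friction and masses are not known exactly. Their poses are not given: they have to be found in the camera images.
- plinth: Terracotta slab 100 mm (x) by 70 (y) by 24 thick, 0.4 kg, flat on the table; origin: centre of the underside of the full rectangle, z up. On its middle stands a flat-sided stump of two joined legs, 44 mm (x) by 28 (y), from 24 to 70 mm up: grip it across either. Two feet, 8 mm high on the slab, reach from it to y = +30. The -x,-y corner is broken off at 45 degrees, 40 mm off each side.
- plinth_front (a point): Middle of the slab's long front side (+y, where the toes point), at its lower edge: x 0, y +35 mm, z 0 in the slab's frame. (A round base with a thin stump and a plain tile without a stump, lying near, are not the workpiece.)
- plinth_end (a point): Middle of the slab's short whole end (+x, away from the broken corner), at its lower edge: x +50 mm, y 0, z 0 in the slab's frame.
- stage: Fixed aluminium scanning plate, 200 mm (x) by 220 (y), 8 thick, flat on the table; origin: centre of its underside, z up, x points to a dark steel bar along the edge farther from the robot. The bar is 180 mm long (along y, centred), 12 thick, and stands 18 mm above the plate's top (26 above the table). The face that the slab meets lies at x = +88.
Not all that is in view belongs to the job. Leave any green or white look-alike of the plinth alone.

How it is judged:
By the outcome, as a careful person would: the job done as asked, in the order asked, and still so for the second after the job is handed in, with the robot touching nothing.
It also fails if it takes over 51 s, if anything falls off the work surface, if the arm or the gripper's body presses on something with over 40 N, if the wrist force passes 120 N, or if a joint passes its speed limit or range.

## Robot

A 6-joint arm with a two-finger parallel gripper is mounted at the origin on the work surface. World frame = base frame: x ahead of the robot, y to its left, z up, the work surface at z = 0. Lengths are in m, angles in rad, forces in N, time in s.
With the tool pointing down it reaches from about 0.3 to 0.775 m from the base axis. Payload 14.6 kg.
Tool frame: the origin (TCP) lies at the very end of the fingers, on their centre line; the grasp point (between the pads) lies 19 mm behind it; z points along the fingers, y is the line along which they close (so a half turn about z gives the same grasp; the last joint's range is limited). The gripper opens to 94 mm and grips with 3 to 60 N. Pads are 16 mm wide; open, the fingers measure 119 mm over their backs; the gripper's body (75 mm by 177 mm) begins 78 mm behind the grasp point.
Start: joints at [1.094, 0.3, 1.521, -0, 1.321, -0.067], TCP at [0.219, 0.504, 0.205] pointing down, gripper open.
Joint ranges: [-3.03, 3.03], [-0.79, 2.21], [0.23, 2.52], [-1.04, 4.18], [0, 3.07], [-2.55, 2.55]. Speed limits (rad/s): [2.22, 2.22, 2.57, 3.14, 3.14, 3.14].

## Interface

Orientations are given as [roll, pitch, yaw] about the fixed x, y, z axes, in that order (R = Rz(yaw) Ry(pitch) Rx(roll)).
In Python, from station import ctrl gives the robot as it stands.
- The arm moves only by the tool carry_out, never from a script. Its argument "motion" is text: rows parted by semicolons, each of 7 numbers parted by spaces: the shift along the world's x, y, z in m, then the turn, a rotation vector about the world's x, y, z in degrees, then the closure in counts, from 0 (fully open) to 255 (shut). In form: dx dy dz wx wy wz hand; .... A call has 1 to 20 rows; each row shifts and turns the commanded pose from where the row before left it; what a row does not reach is not made up. A row lasts 1/12 s, in which the tool goes at most 41.7 mm and 7.16 degrees, less where a joint would pass 70% of its speed; a pose out of reach is approached as far as the arm can. A call is refused whole if a number of a shift passes 0.0417 or a number of a turn 7.16, either way. A call with a gripper value outside its range is refused whole. The fingers move at their own pace and stop on an object; "grip_force" is the grip in N (left out, the last holds). Time passes only in rows, so rows that do not move let the fingers close. It gives the time, the measured TCP pose, the force, the opening and the grip force at its end, in the units of the state.
- ctrl.get_obs(): the state, without advancing time (a new reading comes with each control period).
- ctrl.camera(name): name is "scene" or "top" or "wrist"; returns a dict with "pixels" (384x512x3 uint8, red, green, blue), "range_z" (384x512 float32, m along the optical axis (not along the pixel's ray), 0 where there is no reading), "K" (3x3 intrinsics, pixels), "dist" ([k1, k2, p1, p2, k3] as OpenCV has them; the pictures are not rectified), "position" and "attitude" of the camera in the world. Camera axes: x right, y up, looking along -z (the intrinsics and any distortion apply to the point x, -y, -z); pixel columns grow to the right and rows downward; lengths in m; the calibration is good to about 2 mm. A picture is of the moment at which its call begins.
- ctrl.hand_in(): hands the job in; it is judged then, once.
The state is a dict: "time_s": time; "qpos": joint angles; "joint_vel": joint speeds; "tau": joint torques, N m; "ee_pos": TCP position; "eef_rot": TCP orientation; "force": force on the tool from outside, world axes, zero at the start; "moment": the same for the moment, N m; "grip_width": finger opening in m; "grip_force": force on a finger pad.
Only numpy, scipy, OpenCV 4.12 (cv2) and the standard library are available. Lean on these libraries where they do the work, as an engineer would, in place of code of your own. Each camera call takes 0.05 s, during which the arm holds its last target. There are 200 camera calls.

## Working session

There is one attempt and no reset: what is moved stays moved. The work goes in short steps, Python scripts to look and compute and a tool call to move; the robot and the scene stay as the last step left them, time stands still between calls to the robot, and variables do not carry over. Pictures are saved under pics/ and viewed, at most 10 in all, crops included, and the job is handed in when it is done.

Besides the shell and the picture viewer there is one more tool, called after ">>>" as a command line: name --argument value ..., lists and objects as JSON in quotes. carry_out: Moves the arm, as the interface text tells. Its arguments: {"type":"object","properties":{"motion":{"type":"string"},"grip_force":{"type":"number"}},"required":["motion"]}

```bash
mkdir -p pics; ls
cat > h.py <<'E'
import numpy as np, cv2, pickle
from station import ctrl
def shot(name,fn):
    c=ctrl.camera(name); cv2.imwrite('pics/'+fn+'.png',cv2.cvtColor(c['pixels'],cv2.COLOR_RGB2BGR)); pickle.dump(c,open(fn+'.pkl','wb')); return c
E
python3 - <<'E'
from h import *
for n in('scene','top'):
    c=shot(n,n+'1'); print(n,c['K'],c['dist'],c['position'],c['attitude'])
print(ctrl.get_obs())
a=cv2.imread('pics/top1.png');cv2.imwrite('pics/top1.png',a)
E
```

```text
pics
scene [[377.60005198   0.         263.08532718]
 [  0.         377.60005198 195.33402558]
 [  0.           0.           1.        ]] [0.00357606 0.         0.         0.         0.        ] [ 1.05796018 -0.23423402  0.63585529] [0.86710414 0.01269278 0.95800065]
top [[401.90418224   0.         257.24860136]
 [  0.         401.90418224 189.44548331]
 [  0.           0.           1.        ]] [0.02444774 0.         0.         0.         0.        ] [0.28820759 0.15555072 0.98355861] [ 0.1980918   0.00786119 -1.55024703]
{'time_s': 0.1, 'qpos': array([ 1.09439545e+00,  3.00434272e-01,  1.52150824e+00,  1.07484030e-05,
        1.32072135e+00, -6.65998472e-02]), 'joint_vel': array([ 0.00074805, -0.00231395, -0.00409662,  0.00029747, -0.00069572,
        0.0005525 ]), 'tau': array([ 1.97765985e-03, -5.32641506e+01, -3.53281760e+01,  7.09506590e-02,
        2.34438863e-02, -5.54932228e-05]), 'ee_pos': array([0.21902562, 0.50424851, 0.20493735]), 'eef_rot': array([-3.14052451e+00, -8.16781393e-05,  2.73178892e+00]), 'force': array([-0.40860029,  0.20810963,  0.44608999]), 'moment': array([-0.02569607,  0.00792777, -0.00400371]), 'grip_force': 0.0, 'grip_width': 0.09408491307286689}
```

View pics/top1.png

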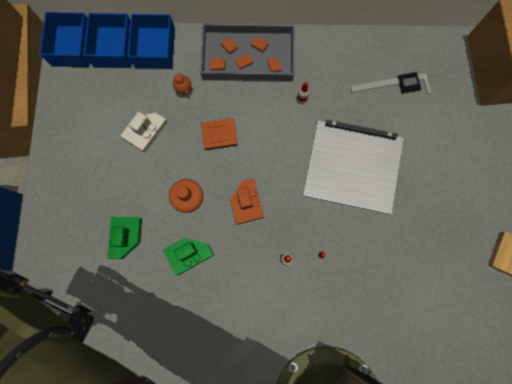

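View pics/scene1.png

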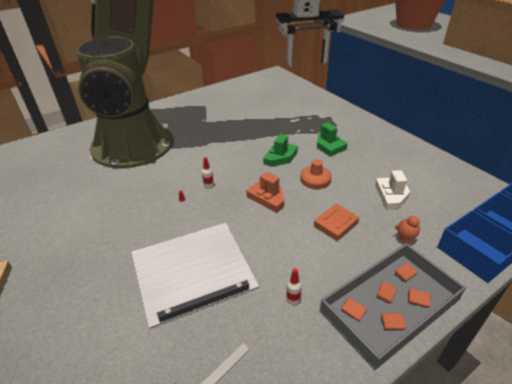

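The top view shows the terracotta plinth at about (247,202), with the round base at (186,195) and the tile at (219,134) as decoys. The plate is at about (354,168), with the bar at (360,130) on its far side. Next I'll measure them from depth.

```bash
cat >> h.py <<'E'
from scipy.spatial.transform import Rotation as Ro
def cloud(c):
    h,w=c['range_z'].shape; u,v=np.meshgrid(np.arange(w),np.arange(h))
    p=cv2.undistortPoints(np.stack([u,v],-1).reshape(-1,1,2).astype(float),c['K'],c['dist']).reshape(h,w,2)
    z=c['range_z'][...,None]; P=np.concatenate([p[...,:1]*z,-p[...,1:]*z,-z],-1)
    return P@Ro.from_euler('xyz',c['attitude']).as_matrix().T+c['position']
def terra(c):
    hsv=cv2.cvtColor(c['pixels'],cv2.COLOR_RGB2HSV); return ((hsv[...,0]<14)|(hsv[...,0]>174))&(hsv[...,1]>120)&(hsv[...,2]>60)
E
python3 - <<'E'
from h import *
for n in('top1','scene1'):
    c=pickle.load(open(n+'.pkl','rb'));P=cloud(c)
    ok=c['range_z']>0
    t=terra(c)&ok
    k,l,s,ce=cv2.connectedComponentsWithStats(t.astype(np.uint8))
    for i in range(1,k):
        if s[i,4]>60:
            q=P[l==i]; print(n,s[i],q.mean(0).round(3),np.percentile(q[:,2],[2,50,98]).round(3))
    # table height, plate height
    a=P[...,2]; 
    px=c['pixels'].astype(int)
    reg=(P[...,0]>.3)&(P[...,0]<.75)&(P[...,1]>-.3)&(P[...,1]<.15)&ok
    plate=reg&(px.min(-1)>150)
    k,l,s,ce=cv2.connectedComponentsWithStats(plate.astype(np.uint8)); i=1+np.argmax(s[1:,4])
    q=P[l==i]; r=cv2.minAreaRect((q[:,:2]*1000).astype(np.float32)); print('plate',s[i],r,cv2.boxPoints(r).round(1).tolist(),np.median(q[:,2]))
    dark=reg&(px.max(-1)<75)&(a>.012)&(a<.04)
    k,l,s,ce=cv2.connectedComponentsWithStats(dark.astype(np.uint8)); i=1+np.argmax(s[1:,4])
    q=P[l==i]; r=cv2.minAreaRect((q[:,:2]*1000).astype(np.float32)); print('bar',s[i],r,np.median(q[:,2]))
    tb=reg&(abs(a)<.006)&~plate; print('table z',np.median(a[tb]))
c=pickle.load(open('top1.pkl','rb'))
A=cv2.resize(c['pixels'][165:240,210:285],(600,600),interpolation=cv2.INTER_CUBIC)[...,::-1]
cv2.imwrite('pics/crop1.png',A)
E
```

```text
top1 [251  37  17  14 153] [0.875 0.17  0.016] [0.01  0.016 0.02 ]
top1 [221  38  17  15 154] [0.871 0.25  0.016] [0.005 0.016 0.02 ]
top1 [236  54  16  14 154] [0.826 0.21  0.015] [0.01  0.015 0.019]
top1 [210  59  15  11 155] [0.816 0.28  0.015] [0.009 0.015 0.019]
top1 [268  58  14  14 148] [0.816 0.13  0.015] [0.011 0.015 0.019]
top1 [173  74  18  20 278] [0.742 0.362 0.047] [0.028 0.046 0.066]
top1 [201 118  36  32 913] [0.623 0.267 0.02 ] [0.013 0.021 0.025]
top1 [169 179  34  33 878] [0.462 0.34  0.029] [0.016 0.024 0.061]
top1 [ 231  178   33   46 1025] [0.447 0.193 0.034] [0.019 0.024 0.07 ]
plate [ 304  121   99   93 6335] ((548.77001953125, -72.44276428222656), (218.1933135986328, 198.41815185546875), 78.65169525146484) [[430.0, -159.89999389648438], [624.5999755859375, -198.89999389648438], [667.5, 15.0], [473.0, 54.0]] 0.006514180104973399
bar [326 120  71  20 373] ((640.6749267578125, -88.6096420288086), (176.2611083984375, 13.073622703552246), 78.40357208251953) 0.023676080911102293
table z -0.0013910839634392325
scene1 [ 0  0 18  9 96] [-1.236 -0.105  0.184] [0.168 0.
[... 942 characters left out ...]
9]
scene1 [287 292  14   9  81] [0.741 0.049 0.027] [0.017 0.028 0.037]
scene1 [342 298  24  23 316] [0.823 0.128 0.016] [0.01  0.016 0.02 ]
scene1 [382 313  24  17 338] [0.882 0.167 0.016] [0.01  0.016 0.02 ]
plate [ 131  222  128  105 7172] ((546.1287231445312, -69.14051818847656), (228.0477752685547, 213.93630981445312), 78.90086364746094) [[419.20001220703125, -160.39999389648438], [629.0999755859375, -201.60000610351562], [673.0, 22.200000762939453], [463.1000061035156, 63.29999923706055]] 0.007671520185722203
bar [159 284  89  37 487] ((649.74853515625, -91.92179107666016), (173.23110961914062, 10.340262413024902), 76.39810180664062) 0.020611826747786832
table z -0.00016143957783626428
```

View pics/crop1.png

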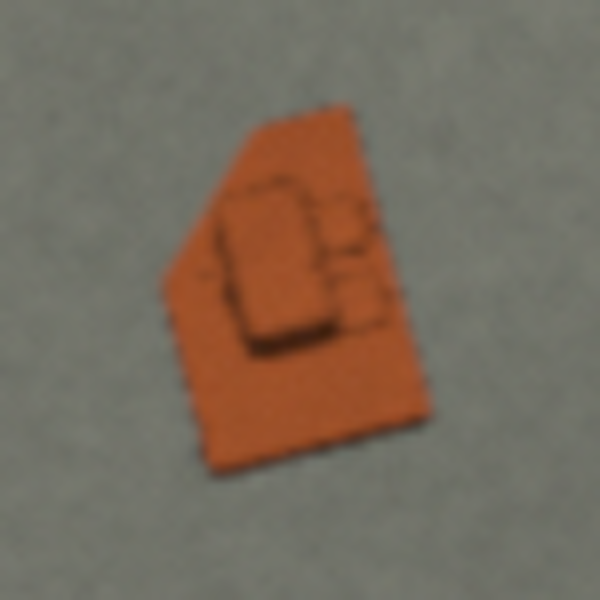

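The crop shows the toes pointing right (world -y) and the whole end pointing down (world -x), so the plinth yaw is about -165°. Next I'll refine both poses by fitting silhouettes in both cameras.

```bash
cat >> h.py <<'E'
from scipy.optimize import minimize
def proj(c,W):
    q=(W-c['position'])@Ro.from_euler('xyz',c['attitude']).as_matrix()*[1,-1,-1]
    return cv2.projectPoints(q.reshape(-1,1,3),np.zeros(3),np.zeros(3),c['K'],c['dist'])[0].reshape(-1,2)
def prism(xy,z0,z1): xy=np.array(xy,float)/1e3; return np.vstack([np.c_[xy,np.full(len(xy),z/1e3)] for z in(z0,z1)])
def box(a,b,d,e,z0,z1): return prism([(a,d),(b,d),(b,e),(a,e)],z0,z1)
PL=[prism([(-10,-35),(50,-35),(50,35),(-50,35),(-50,5)],0,24),box(-22,22,-14,14,24,70)]
ST=[box(-100,100,-110,110,0,8),box(88,100,-90,90,8,26)]
def render(c,parts,p,z=0,S=4):
    m=np.zeros((384*S,512*S),np.uint8); R=Ro.from_euler('z',p[2]).as_matrix()
    for b in parts:
        h=cv2.convexHull(((proj(c,b@R.T+[p[0],p[1],z])+.5)*S-.5).astype(np.float32)); cv2.fillConvexPoly(m,(h.reshape(-1,2)*16).round().astype(np.int32),255,shift=4)
    return cv2.resize(m,(512,384),interpolation=cv2.INTER_AREA)/255.
def fit(c,mask,parts,p0,z=0):
    f=lambda s:np.abs(render(c,parts,[s[0]/100,s[1]/100,s[2]/20],z)-mask).sum()
    s0=np.array([p0[0]*100,p0[1]*100,p0[2]*20]); 
    for st in(1,.3): 
        r=minimize(f,s0,method='Nelder-Mead',options=dict(initial_simplex=s0+st*np.vstack([np.zeros(3),np.eye(3)]),xatol=.003,fatol=.1)); s0=r.x
    return np.array([s0[0]/100,s0[1]/100,s0[2]/20]),r.fun,mask.sum()
def comp(m,uv):
    k,l=cv2.connectedComponents(m.astype(np.uint8)); return (l==l[uv[1],uv[0]]) if l[uv[1],uv[0]] else None
E
python3 - <<'E'
from h import *
for n,uv in(('top1',(250,212)),('scene1',(262,192))):
    c=pickle.load(open(n+'.pkl','rb')); px=c['pixels'].astype(int);P=cloud(c)
    m=comp(terra(c),uv); p,e,A=fit(c,m,PL,[.45,.19,np.radians(-165.5)]); print(n,'plinth',p[:2].round(4),np.degrees(p[2]).round(2),e,A)
    s=[.548,-.073,np.radians(-11.3)]
    near=cv2.dilate(render(c,ST,s),np.ones((9,9)))>0
    m=near&((px.min(-1)>145)|(px.max(-1)<70)); m=cv2.morphologyEx(m.astype(np.uint8),cv2.MORPH_CLOSE,np.ones((3,3)))
    p,e,A=fit(c,m,ST,s); print(n,'stage',p[:2].round(4),np.degrees(p[2]).round(2),e,A)
    o=c['pixels'][...,::-1].copy(); 
    print(np.median(px[near&(m==0)],0))
E
```

```text
top1 plinth [0.4543 0.1975] -164.03 66.14901960784314 1029
top1 stage [ 0.5501 -0.0712] -10.95 348.94509803921574 6845
[114. 116. 106.]
scene1 plinth [0.4576 0.1991] -167.86 133.27450980392155 892
scene1 stage [ 0.5445 -0.0707] -11.05 1155.486274509804 8326
[152. 148. 139.]
```

>>> carry_out --motion ".0118 -.0153 0 0 0 -7.1 0;.0118 -.0153 0 0 0 -7.1 0;.0118 -.0153 0 0 0 -7.1 0;.0118 -.0153 0 0 0 -7.1 0;.0118 -.0153 0 0 0 -7.1 0;.0118 -.0153 0 0 0 -7.1 0;.0118 -.0153 0 0 0 -7.1 0;.0118 -.0153 0 0 0 -7.1 0;.0118 -.0153 0 0 0 -7.1 0;.0118 -.0153 0 0 0 -7.1 0;.0118 -.0153 0 0 0 -7.1 0;.0118 -.0153 0 0 0 -7.1 0;.0118 -.0153 0 0 0 -7.1 0;.0118 -.0153 0 0 0 -7.1 0;.0118 -.0153 0 0 0 -7.1 0;.0118 -.0153 0 0 0 -7.1 0;.0118 -.0153 0 0 0 -7.1 0;.0118 -.0153 0 0 0 -7.1 0;.0118 -.0153 0 0 0 -7.1 0;.0118 -.0153 0 0 0 -7.1 0"

```text
time_s: 1.77
ee_pos: [0.4555, 0.1976, 0.2052]
eef_rot: [3.142, 0.001, 0.247]
force: [0.3, 0.5, 1.1]
grip_width: 0.0938
grip_force: 0.0
```

Run:
```python
from h import *
c=shot('wrist','w1'); print(c['K'],c['dist'],c['position'],c['attitude']); o=ctrl.get_obs(); print(o['time_s'],o['ee_pos'],np.degrees(o['eef_rot']),o['qpos'],o['force'])
```

```text
[[304.55870148   0.         254.05651797]
 [  0.         304.55870148 190.84177932]
 [  0.           0.           1.        ]] [-0.00085357  0.          0.          0.          0.        ] [0.52964396 0.21684059 0.38478227] [-2.65270457e-01  5.51643457e-04 -1.32236606e+00]
1.8167 [0.45699827 0.19560572 0.205128  ] [1.79957230e+02 1.63535346e-02 1.35469330e+01] [ 3.31125597e-01  1.82400776e-01  1.66749721e+00 -7.44906896e-04
  1.29204946e+00  1.66568832e+00] [-0.07571891 -0.62991117 -0.88568297]
```

View pics/w1.png

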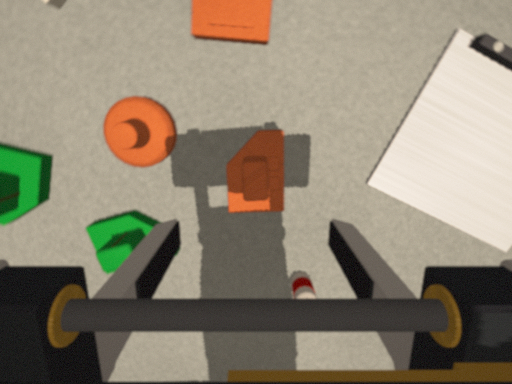

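The wrist view shows the plinth at about (255,172), midway between the fingers and partly in shadow. The plate is at the right edge.

```bash
cat >> h.py <<'E'
def terra2(c):
    hsv=cv2.cvtColor(c['pixels'],cv2.COLOR_RGB2HSV); return ((hsv[...,0]<16)|(hsv[...,0]>172))&(hsv[...,1]>110)&(hsv[...,2]>30)
def overlay(c,parts,p,fn,crop,z=0,k=3):
    m=(render(c,parts,p,z)>.5).astype(np.uint8); o=c['pixels'][...,::-1].copy(); r=crop
    o=cv2.resize(o[r[1]:r[3],r[0]:r[2]],None,fx=k,fy=k,interpolation=cv2.INTER_CUBIC); m=cv2.resize(m[r[1]:r[3],r[0]:r[2]],None,fx=k,fy=k,interpolation=cv2.INTER_NEAREST)
    cv2.drawContours(o,cv2.findContours(m,0,2)[0],-1,(255,255,0),1); cv2.imwrite('pics/'+fn+'.png',o); return o
E
python3 - <<'E'
from h import *
for n,uv in(('w1',(250,205)),('top1',(250,212)),('scene1',(262,192))):
    c=pickle.load(open(n+'.pkl','rb'))
    m=comp(terra2(c),uv); p,e,A=fit(c,m,PL,[.455,.198,np.radians(-165)]); print(n,'plinth',p[:2].round(4),np.degrees(p[2]).round(2),e,A)
    P=cloud(c)[m]; q=P[P[:,2]>.064]; print('stump top',q[:,:2].mean(0),len(q),cv2.minAreaRect((q[:,:2]*1e3).astype(np.float32)))
    overlay(c,PL,p,n+'o',(uv[0]-50,uv[1]-60,uv[0]+40,uv[1]+40),k=4)
a=[cv2.imread('pics/%so.png'%n) for n in('w1','top1','scene1')]
cv2.imwrite('pics/ov1.png',cv2.resize(np.hstack(a),(800,296)))
E
```

```text
w1 plinth [0.4562 0.1979] -164.3 101.16470588235293 4136
stump top [0.45896363 0.19846408] 1036 ((482.1815185546875, 205.67462158203125), (97.33151245117188, 27.954147338867188), 16.767662048339844)
top1 plinth [0.4544 0.1978] -164.09 56.278431372549015 1040
stump top [0.44996087 0.19590333] 222 ((382.08349609375, 175.32638549804688), (191.20570373535156, 27.88559913635254), 16.673965454101562)
scene1 plinth [0.4574 0.1995] -168.52 118.27058823529413 909
stump top [0.48717457 0.17690394] 136 ((755.6654052734375, -4.015655517578125), (41.65823745727539, 758.8117065429688), 55.85057067871094)
```

View pics/ov1.png

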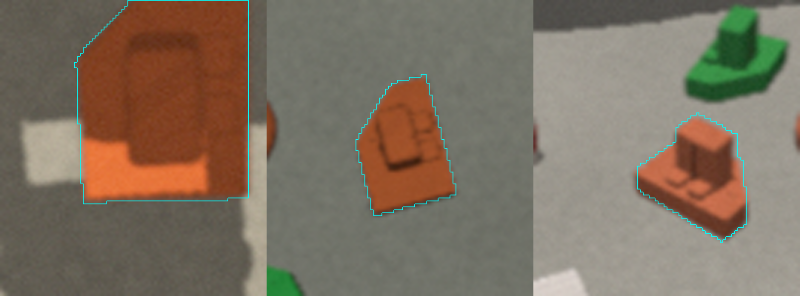

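The wrist and top overlays hug the plinth outline and agree to within 2 mm: centre (0.4555, 0.198), yaw -164.2°. The scene fit is poor because its mask misses shadowed clay, so I'm ignoring it. Descending to grip the stump across its 28 mm side.

>>> carry_out --motion "0 0 -.034 0 0 1.3 0;0 0 -.036 0 0 0 0;0 0 -.036 0 0 0 0;0 0 -.03 0 0 0 0;0 0 -.018 0 0 0 0;0 0 -.01 0 0 0 0;0 0 -.004 0 0 0 0;0 0 0 0 0 0 0;0 0 0 0 0 0 120;0 0 0 0 0 0 255;0 0 0 0 0 0 255;0 0 0 0 0 0 255;0 0 0 0 0 0 255;0 0 0 0 0 0 255;0 0 0 0 0 0 255;0 0 0 0 0 0 255;0 0 0 0 0 0 255;0 0 0 0 0 0 255" --grip_force 20

```text
time_s: 3.32
ee_pos: [0.4551, 0.1985, 0.0374]
eef_rot: [-3.142, 0.0, 0.276]
force: [0.0, 0.2, 0.1]
grip_width: 0.0307
grip_force: 0.0
```

>>> carry_out --motion "0 0 0 0 0 0 255;0 0 0 0 0 0 255;0 0 0 0 0 0 255;0 0 0 0 0 0 255"

```text
time_s: 3.65
ee_pos: [0.4552, 0.1984, 0.0375]
eef_rot: [3.142, -0.0, 0.276]
force: [0.7, -0.9, 0.0]
grip_width: 0.0284
grip_force: 20.0
```

The stump is gripped (opening 28.4 mm, 20 N). Next I'll refine the stage pose from the pictures already taken, which costs no robot time.

Run:
```python
from h import *
out=[]
for n,cr in(('top1',(290,105,420,225)),('scene1',(120,215,270,330))):
    c=pickle.load(open(n+'.pkl','rb')); px=c['pixels'].astype(int)
    s=[.55,-.0712,np.radians(-11)]
    near=cv2.dilate(render(c,ST,s),np.ones((13,13)))>0
    V=px.max(-1); 
    table=np.median(px[near&(cv2.dilate(render(c,ST,s),np.ones((5,5)))==0)].max(-1)); plate=np.percentile(V[near],65); th=(table+plate)/2; print(n,table,plate)
    m=near&((V>th)|(V<70)); m=cv2.morphologyEx(m.astype(np.uint8),cv2.MORPH_CLOSE,np.ones((5,5)));m=cv2.morphologyEx(m,cv2.MORPH_OPEN,np.ones((5,5)))
    p,e,A=fit(c,m,ST,s); print(n,'stage',p[:2].round(4),np.degrees(p[2]).round(2),e,A)
    o=overlay(c,ST,p,'x',cr,k=3); m2=(render(c,ST[1:],p)>.5).astype(np.uint8)
    m2=cv2.resize(m2[cr[1]:cr[3],cr[0]:cr[2]],None,fx=3,fy=3,interpolation=0);cv2.drawContours(o,cv2.findContours(m2,0,2)[0],-1,(0,0,255),1)
    out.append(cv2.resize(o,(400,400)))
cv2.imwrite('pics/ov2.png',np.hstack(out))
```

```text
top1 116.0 173.0
top1 stage [ 0.5503 -0.0717] -11.34 285.1372549019608 6909
scene1 156.0 215.0
scene1 stage [ 0.5453 -0.0704] -11.17 507.65882352941173 7720
```

View pics/ov2.png

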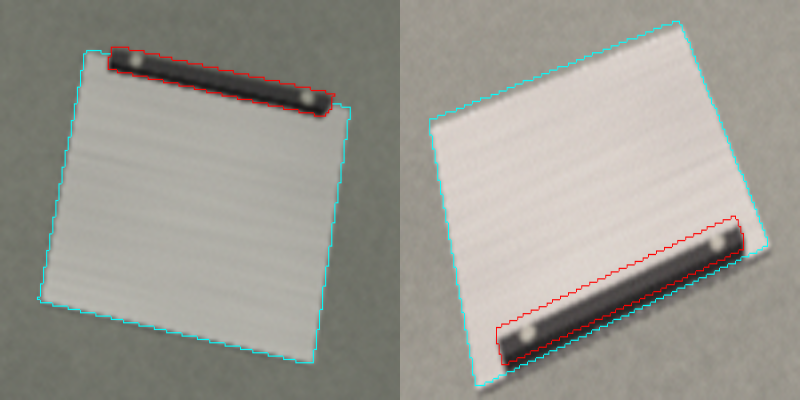

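The top overlay fits the plate and bar well. The scene fit is off because of dark edge pixels, so I use the top one: stage (0.550, -0.0715), yaw about -11.25°. Now I'll lift, carry and turn by +63°, stopping 20 mm short of the bar and just above the plate.

>>> carry_out --motion "0 0 .008 0 0 0 255;0 0 .02 0 0 0 255;0 0 .022 0 0 0 255;.0064 -.0138 0 0 0 3.5 255;.0127 -.0276 0 0 0 6.3 255;.0127 -.0276 0 0 0 6.3 255;.0127 -.0276 0 0 0 6.3 255;.0127 -.0276 0 0 0 6.3 255;.0127 -.0276 0 0 0 6.3 255;.0127 -.0276 0 0 0 6.3 255;.0127 -.0276 0 0 0 6.3 255;.0127 -.0276 0 0 0 6.3 255;.0127 -.0276 0 0 0 6.3 255;.0064 -.0138 0 0 0 2.75 255;0 0 -.012 0 0 0 255;0 0 -.012 0 0 0 255;0 0 -.01 0 0 0 255;0 0 -.003 0 0 0 255;0 0 0 0 0 0 255;0 0 0 0 0 0 255"

```text
time_s: 5.32
ee_pos: [0.5822, -0.0769, 0.0505]
eef_rot: [-3.141, -0.0, 1.375]
force: [0.1, -0.5, -3.3]
grip_width: 0.0279
grip_force: 20.0
```

Run:
```python
from h import *
c=shot('wrist','w2'); t=shot('top','top2'); s=shot('scene','scene2'); o=ctrl.get_obs(); print(o['time_s'],o['ee_pos'],np.degrees(o['eef_rot']),o['qpos'],o['force'])
A=cv2.resize(s['pixels'][170:340,110:320],(400,324))
cv2.imwrite('pics/w2x.png',np.hstack([cv2.resize(c['pixels'],(400,324)),A])[...,::-1])
```

```text
5.4667 [ 0.58251651 -0.0773058   0.05109061] [ 1.79944459e+02 -1.12870306e-03  7.87854843e+01] [-1.94272628e-01  5.47656004e-01  1.55346647e+00  2.12104360e-05
  1.03950078e+00  1.44686621e-03] [ 0.213075   -0.09129238 -6.16066867]
```

View pics/w2x.png

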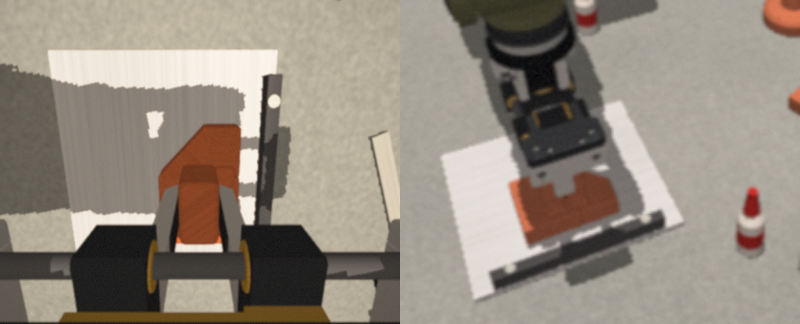

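In the wrist view the slab's front edge, at about (240,125)-(240,185), is nearly parallel to the bar at (265,75)-(262,225), with a gap between them. I'll measure the gap and the angle in this one view.

```bash
cat >> h.py <<'E'
def ray(c,uv,z):
    p=cv2.undistortPoints(np.array(uv,float).reshape(-1,1,2),c['K'],c['dist']).reshape(-1,2)
    d=np.c_[p[:,0],-p[:,1],-np.ones(len(p))]@Ro.from_euler('xyz',c['attitude']).as_matrix().T
    return c['position']+d*((z-c['position'][2])/d[:,2])[:,None]
E
python3 - <<'E'
from h import *
c=pickle.load(open('w2.pkl','rb')); P=cloud(c); px=c['pixels'].astype(int)
Rs=Ro.from_euler('z',-11.25,degrees=True).as_matrix(); S0=np.array([.550,-.0715,0])
Q=(P-S0)@Rs   # stage frame
t=terra2(c)
# rows: bar left edge (top at z .026) and slab right edge (top at z: .024+.014)
rows=range(95,300,6); 
for v in range(100,290,10):
    bar=np.where((Q[v,:,2]>.019)&(Q[v,:,2]<.032)&(Q[v,:,0]>.07)&(Q[v,:,0]<.115)&(px[v].max(-1)<110))[0]
    sl=np.where(t[v]&(Q[v,:,2]>.028)&(Q[v,:,2]<.046))[0]
    r=[v]
    if len(bar)>4: r+=[bar.min(),bar.max()]+list((ray(c,[(bar.min()-.5,v),(bar.max()+.5,v)],.026)-S0)@Rs@np.eye(3)[:,:2]*1e3)
    if len(sl)>4: r+=['slab',sl.max(),((ray(c,[(sl.max()+.5,v)],.037)-S0)@Rs)[0,:2]*1e3]
    print(*[np.round(x,1) if not isinstance(x,str) else x for x in r])
z=Q[...,2]; print('slab top z',np.median(z[t&(z>.025)&(z<.048)]),'plate z',np.median(z[(px.min(-1)>90)&(abs(z-.008)<.006)]))
E
```

```text
100 341 359 [88.2 83.1] [100.4  83.1]
110 339 358 [87.4 76.8] [100.3  76.9]
120
130 338 356 [87.7 64.1] [100.2  64.1]
140 337 355 [87.5 57.6] [100.1  57.6]
150 337 355 [88. 51.] [100.7  51. ] slab 304 [64.7 52.3]
160 336 355 [87.8 44.2] [101.3  44.2] slab 306 [66.3 46. ]
170 336 354 [88.3 37.3] [101.2  37.4] slab 307 [67.2 39.5]
180 335 353 [88.1 30.3] [101.1  30.4] slab 306 [66.9 32.8]
190 334 353 [87.9 23.2] [101.8  23.3] slab 305 [66.6 26.1]
200 333 352 [87.7 16. ] [101.7  16. ] slab 305 [66.9 19.3]
210 333 351 [88.2  8.6] [101.6   8.6] slab 303 [65.9 12.3]
220 332 350 [88.   1.1] [101.6   1.1] slab 305 [67.5  5.2]
230 331 349 [87.8 -6.5] [101.5  -6.5] slab 304 [67.2 -2.1]
240 330 347 [ 87.6 -14.3] [100.7 -14.3]
250 330 346 [ 88.2 -22.3] [100.6 -22.2]
260 329 345 [ 88.  -30.4] [100.5 -30.3]
270
280 slab 282 [ 53.2 -40.4]
slab top z 0.03725267881045338 plate z 0.008271158228749909
```

Run:
```python
from h import *
c=pickle.load(open('w2.pkl','rb')); P=cloud(c); px=c['pixels'].astype(int)
Rs=Ro.from_euler('z',-11.25,degrees=True).as_matrix(); S0=np.array([.550,-.0715,0]); t=terra2(c)
to=lambda uv,z:((ray(c,[uv],z)-S0)@Rs)[0,:2]*1e3
for u in(270,280,290,300): v=np.where(t[:,u])[0].min(); print('slab end',u,v,to((u,v-.5),.037))
for u in(343,347,351,355): 
    col=px[60:140,u].max(-1); v=60+np.where(col<110)[0].min(); print('bar end',u,v,to((u,v-.5),.026))
for u in(120,200,300): 
    col=px[40:110,u].max(-1); v=40+np.where(col>210)[0].min(); print('plate end',u,v,to((u,v-.5),.008))
```

```text
slab end 270 147 [42.82272256 54.51124425]
slab end 280 147 [49.14100202 54.52492997]
slab end 290 147 [55.45899368 54.53866647]
slab end 300 147 [61.77673114 54.55245383]
bar end 343 89 [89.26183661 90.07867344]
bar end 347 89 [91.80677301 90.08414107]
bar end 351 90 [94.40304541 89.48487274]
bar end 355 89 [96.89661898 90.09513097]
plate end 120 59 [-58.07382506 110.15377175]
plate end 200 59 [ -3.94543489 110.24548786]
plate end 300 59 [ 63.66715442 110.37380504]
```

The wrist camera confirms the stage pose: bar face at 88 mm, bar end at 90, plate end at 110. The slab's front is parallel to the bar with a 21 mm gap, it sits about 1.7 mm off-centre in y and about 5 mm above the plate. I'll correct those and approach.

>>> carry_out --motion ".004 -.0013 -.002 0 0 0 255;.005 -.0015 -.002 0 0 0 255;.004 -.0012 -.0005 0 0 0 255;.0025 -.0008 0 0 0 0 255;.0008 -.0002 0 0 0 0 255;0 0 0 0 0 0 255;0 0 0 0 0 0 255;0 0 0 0 0 0 255"

```text
time_s: 6.13
ee_pos: [0.5984, -0.0825, 0.046]
eef_rot: [-3.142, -0.0, 1.375]
force: [0.5, -0.2, -3.4]
grip_width: 0.028
grip_force: 20.0
```

>>> carry_out --motion ".0005 -.0001 0 0 0 0 255;.0005 -.0001 0 0 0 0 255;.0005 -.0001 0 0 0 0 255;.0005 -.0001 0 0 0 0 255;.0005 -.0001 0 0 0 0 255;0 0 0 0 0 0 255"

```text
time_s: 6.63
ee_pos: [0.6011, -0.0831, 0.046]
eef_rot: [3.142, -0.0, 1.375]
force: [0.2, 0.7, -3.6]
grip_width: 0.0277
grip_force: 20.0
```

>>> carry_out --motion ".0003 -.0001 0 0 0 0 255;.0003 0 0 0 0 0 255;.0003 -.0001 0 0 0 0 255;0 0 0 0 0 0 255;0 0 0 0 0 0 255"

```text
time_s: 7.05
ee_pos: [0.6019, -0.0833, 0.0459]
eef_rot: [-3.142, 0.0, 1.375]
force: [-0.6, 0.4, -5.7]
grip_width: 0.0279
grip_force: 20.0
```

>>> carry_out --motion ".0002 0 0 0 0 0 255;.0002 -.0001 0 0 0 0 255;.0002 0 0 0 0 0 255;0 0 0 0 0 0 255;0 0 0 0 0 0 255"

```text
time_s: 7.47
ee_pos: [0.6025, -0.0834, 0.0459]
eef_rot: [-3.142, 0.0, 1.375]
force: [-0.0, 0.8, -4.6]
grip_width: 0.0278
grip_force: 20.0
```

>>> carry_out --motion ".0003 -.0001 0 0 0 0 255;.0003 0 0 0 0 0 255;0 0 0 0 0 0 255;0 0 0 0 0 0 255"

```text
time_s: 7.8
ee_pos: [0.603, -0.0834, 0.0459]
eef_rot: [-3.141, 0.0, 1.375]
force: [-2.0, 0.1, -2.9]
grip_width: 0.028
grip_force: 20.0
```

>>> carry_out --motion ".0002 0 0 0 0 0 255;.0002 -.0001 0 0 0 0 255;0 0 0 0 0 0 255;0 0 0 0 0 0 255"

```text
time_s: 8.13
ee_pos: [0.603, -0.0834, 0.0458]
eef_rot: [-3.14, 0.0, 1.375]
force: [-6.8, 0.3, -1.9]
grip_width: 0.0278
grip_force: 20.0
```

Contact with the bar. I'll ease off slightly and lower onto the plate.

>>> carry_out --motion "-.0003 .0001 0 0 0 0 255;0 0 -.0003 0 0 0 255;0 0 -.0003 0 0 0 255;0 0 0 0 0 0 255;0 0 0 0 0 0 255"

```text
time_s: 8.55
ee_pos: [0.603, -0.0834, 0.0455]
eef_rot: [-3.141, -0.0, 1.375]
force: [-5.9, 1.0, 0.3]
grip_width: 0.028
grip_force: 20.0
```

>>> carry_out --motion "-.0003 .0001 -.0002 0 0 0 255;0 0 0 0 0 0 255;0 0 0 0 0 0 255"

```text
time_s: 8.8
ee_pos: [0.603, -0.0834, 0.0455]
eef_rot: [3.141, 0.0, 1.375]
force: [-5.4, -0.4, 1.8]
grip_width: 0.0277
grip_force: 20.0
```

>>> carry_out --motion "0 0 0 0 0 0 170;0 0 0 0 0 0 160;0 0 0 0 0 0 150;0 0 0 0 0 0 150;0 0 0 0 0 0 150;0 0 0 0 0 0 150"

```text
time_s: 9.3
ee_pos: [0.603, -0.0834, 0.0452]
eef_rot: [3.141, -0.0, 1.375]
force: [-0.2, -0.1, -0.9]
grip_width: 0.0389
grip_force: 0.0
```

```bash
cat > meas.py <<'E'
from h import *
import sys
c=shot('wrist',sys.argv[1]); P=cloud(c); px=c['pixels'].astype(int); o=ctrl.get_obs(); print(o['time_s'],o['ee_pos'],o['force'],o['grip_width'])
Rs=Ro.from_euler('z',-11.25,degrees=True).as_matrix(); S0=np.array([.550,-.0715,0]); t=terra2(c); Q=(P-S0)@Rs
to=lambda uv,z:((ray(c,[uv],z)-S0)@Rs)[0,:2]*1e3
zt=Q[...,2][t&(abs(Q[...,2]-.032)<.007)]; print('slab top z',np.median(zt), 'cam',((c['position']-S0)@Rs))
pts=[]
for v in range(110,300,8):
    sl=np.where(t[v]&(abs(Q[v,:,2]-.032)<.007))[0]
    if len(sl)>4 and px[v,sl.max()+2].max()<110: pts.append(to((sl.max()+.5,v),.032))
    bar=np.where((px[v].max(-1)<70)&(abs(Q[v,:,2]-.026)<.006)&(Q[v,:,0]>.07)&(Q[v,:,0]<.115))[0]
    print(v,sl.max() if len(sl) else None,(to((sl.max()+.5,v),.032).round(1) if len(sl) else ''),(bar.min(),bar.max(),to((bar.min()-.5,v),.026).round(1)) if len(bar) else '')
for u in range(240,330,10):
    w=np.where(t[:,u])[0]
    if len(w): print('end',u,w.min(),to((u,w.min()-.5),.008).round(1),to((u,w.min()-.5),.032).round(1))
cv2.imwrite('pics/%sz.png'%sys.argv[1],cv2.resize(c['pixels'][70:330,190:390,::-1],None,fx=2.3,fy=2.3,interpolation=2))
E
python3 meas.py w3
```

```text
9.35 [ 0.60303332 -0.08336723  0.04520416] [ 0.36089121 -0.34674118 -0.88289359] 0.038827706815630074
slab top z 0.03217633262521452 cam [0.05457731 0.07536549 0.22484007]
110 None  (np.int64(309), np.int64(311), array([88.9, 74.5]))
118 None  (np.int64(308), np.int64(309), array([88.5, 69.6]))
126 None  (np.int64(308), np.int64(319), array([88.7, 64.6]))
134 None  (np.int64(307), np.int64(315), array([88.3, 59.6]))
142 None  (np.int64(308), np.int64(312), array([89.2, 54.5]))
150 307 [88.4 50.1] (np.int64(308), np.int64(312), array([89.4, 49.3]))
158 308 [89.3 45. ] (np.int64(310), np.int64(311), array([91., 44.]))
166 308 [89.5 39.8] (np.int64(309), np.int64(319), array([90.6, 38.7]))
174 308 [89.8 34.6] (np.int64(309), np.int64(323), array([90.9, 33.3]))
182 307 [89.4 29.3] (np.int64(309), np.int64(321), array([91.1, 27.8]))
190 307 [89.6 23.9] (np.int64(308), np.int64(316), array([90.7, 22.3]))
198 306 [89.2 18.4] (np.int64(308), np.int64(317), array([91. , 16.6]))
206 306 [89.5 12.9] (np.int64(308), np.int64(316), array([91.3, 10.9]))
214 306 [89.8  7.2] (np.int64(307), np.int64(314), array([90.8,  5.1]))
222 305 [89.3  1.5] (np.int64(307), np.int64(315), array([91.1, -0.8]))
230 285 [76.  -4.3] (np.int64(311), np.int64(320), array([94.2, -6.7]))
238 228 [ 37.2 -10.2] (np.int64(314), np.int64(318), array([ 96.6, -12.8]))
246 228 [ 37.  -16.2] 
254 228 [ 36.9 -22.3] 
262 288 [ 78.8 -28.3] 
270 290 [ 80.4 -34.6] 
278 292 [ 82.  -40.9] 
286 294 [ 83.7 -47.3] 
294 None  
end 240 168 [44.4 34.2] [45.6 38.8]
end 250 158 [51.7 41.5] [52.  45.2]
end 260 149 [58.8 47.9] [58.3 51. ]
end 270 148 [65.9 48.7] [64.6 51.6]
end 280 147 [73.  49.4] [70.9 52.3]
end 290 148 [80.1 48.7] [77.3 51.6]
end 300 147 [87.2 49.4] [83.6 52.3]
```

View pics/w3z.png

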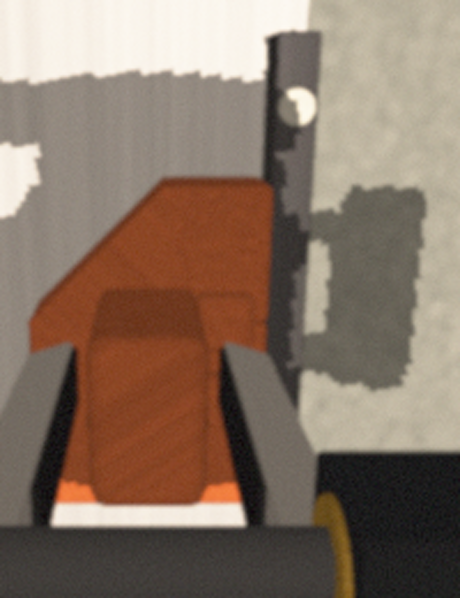

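The wrist crop shows the slab's right (front) edge flush and parallel with the bar, its end at about 49.5 mm (centred), and its top at 32 mm, so it lies flat. The fingers are clear of the stump. I'll hold here for over a second, then regrip.

>>> carry_out --motion "0 0 0 0 0 0 150;0 0 0 0 0 0 150;0 0 0 0 0 0 150;0 0 0 0 0 0 150;0 0 0 0 0 0 150;0 0 0 0 0 0 150;0 0 0 0 0 0 150;0 0 0 0 0 0 150;0 0 0 0 0 0 150;0 0 0 0 0 0 150;0 0 0 0 0 0 150;0 0 0 0 0 0 150;0 0 0 0 0 0 150;0 0 0 0 0 0 150;0 0 0 0 0 0 150;0 0 0 0 0 0 150"

```text
time_s: 10.68
ee_pos: [0.6029, -0.0834, 0.0451]
eef_rot: [-3.142, 0.0, 1.375]
force: [0.1, -0.0, -0.1]
grip_width: 0.0386
grip_force: 0.0
```

>>> carry_out --motion "-.0008 .0002 0 0 0 0 150;0 0 0 0 0 0 160;0 0 0 0 0 0 170;0 0 0 0 0 0 180;0 0 0 0 0 0 255;0 0 0 0 0 0 255;0 0 0 0 0 0 255;0 0 0 0 0 0 255" --grip_force 20

```text
time_s: 11.35
ee_pos: [0.6023, -0.0832, 0.0452]
eef_rot: [3.141, -0.0, 1.375]
force: [1.2, -0.4, -0.6]
grip_width: 0.0279
grip_force: 20.0
```

>>> carry_out --motion "0 0 .002 0 0 0 255;-.004 .001 .004 0 0 0 255;-.008 .0019 .01 0 0 0 255;-.008 .0019 .011 0 0 3 255;-.008 .0019 .008 0 0 6.5 255;-.0055 .0013 0 0 0 7 255;0 0 0 0 0 7 255;0 0 0 0 0 7 255;0 0 0 0 0 7 255;0 0 0 0 0 7 255;0 0 0 0 0 7 255;0 0 0 0 0 7 255;0 0 0 0 0 7 255;0 0 0 0 0 7 255;0 0 0 0 0 7 255;0 0 0 0 0 7 255;0 0 0 0 0 3.5 255;0 0 0 0 0 0 255;0 0 0 0 0 0 255"

```text
time_s: 12.93
ee_pos: [0.5682, -0.0751, 0.0801]
eef_rot: [-3.142, -0.001, 2.943]
force: [0.4, 0.0, -4.2]
grip_width: 0.0276
grip_force: 20.0
```

>>> carry_out --motion "0 0 -.01 0 0 0 255;0 0 -.01 0 0 0 255;0 0 -.008 0 0 0 255;0 0 -.002 0 0 0 255;0 0 0 0 0 0 255;0 0 0 0 0 0 255"

```text
time_s: 13.43
ee_pos: [0.5686, -0.0752, 0.05]
eef_rot: [-3.142, -0.0, 2.945]
force: [-0.0, 0.9, -5.0]
grip_width: 0.0276
grip_force: 20.0
```

Run:
```python
from h import *
c=shot('wrist','w4'); t=shot('top','top4'); s=shot('scene','scene4'); o=ctrl.get_obs(); print(o['time_s'],o['ee_pos'],np.degrees(o['eef_rot']),o['qpos'],o['force'])
A=cv2.resize(s['pixels'][170:340,110:320],(400,324))
cv2.imwrite('pics/w4x.png',np.hstack([cv2.resize(c['pixels'],(400,324)),A])[...,::-1])
print(((c['position']-[.55,-.0715,0])@Ro.from_euler('z',-11.25,degrees=True).as_matrix()))
```

```text
13.5833 [ 0.56886793 -0.0751854   0.05055216] [-1.79999667e+02  4.03997063e-02  1.68764042e+02] [-1.95229028e-01  5.22065512e-01  1.59577640e+00 -7.53378945e-06
  1.02304564e+00 -1.56991697e+00] [-0.49403921  0.4301376  -4.34026887]
[-0.05656375  0.00078347  0.22962555]
```

View pics/w4x.png

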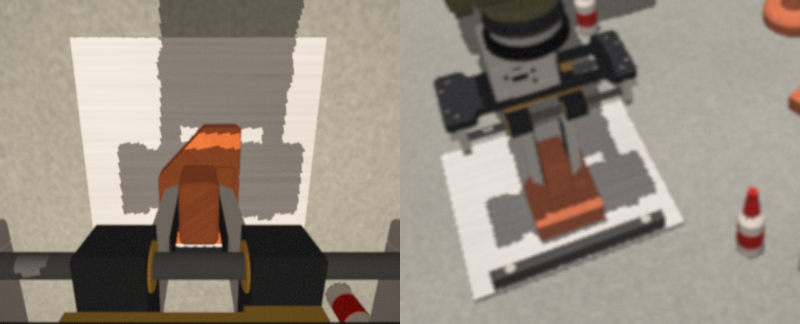

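The wrist and scene views show the slab turned, with its whole end facing the bar at about (565,225) in the right half, parallel to it and with a gap. I'll check the sideways centring.

Run:
```python
from h import *
c=pickle.load(open('w4.pkl','rb')); Rs=Ro.from_euler('z',-11.25,degrees=True).as_matrix(); S0=np.array([.550,-.0715,0]); t=terra2(c); Q=(cloud(c)-S0)@Rs
to=lambda uv,z:(((ray(c,[uv],z)-S0)@Rs)[0,:2]*1e3).round(1)
print('z',np.median(Q[...,2][t&(abs(Q[...,2]-.036)<.007)]))
px=c['pixels'].astype(int)
for v in range(165,275,8):
    w=np.where(t[v])[0]; 
    b=np.where(px[v].max(-1)>120)[0]
    print(v,w.min(),to((w.min()-.5,v),.037),w.max(),to((w.max()+.5,v),.037))
for v in(60,80,100):  # plate side edges
    g=np.where((px[v].min(-1)>212))[0]; print('plate',v,to((g.min()-.5,v),.008),to((g.max()+.5,v),.008))
for n in('top4','scene4'):
    c=pickle.load(open(n+'.pkl','rb')); m=terra2(c); Q=(cloud(c)-S0)@Rs; m&=(abs(Q[...,0])<.1)&(abs(Q[...,1])<.08)&(abs(Q[...,2]-.037)<.005)
    q=Q[m]; print(n,len(q),np.percentile(q[:,0],[1,99])*1e3,np.percentile(q[:,1],[1,99])*1e3)
    f=q[q[:,0]>.045]; print(np.percentile(f[:,1],[2,98])*1e3,f[:,0].max()*1e3) if len(f) else 0
```

```text
z 0.03689887443959407
165 244 [-21.7  -5.9] 307 [-21.8  35.1]
173 235 [-16.5 -11.7] 307 [-16.6  35.4]
181 227 [-11.2 -17. ] 306 [-11.3  35. ]
189 219 [ -5.8 -22.3] 306 [-5.9 35.2]
197 212 [ -0.4 -27.1] 306 [-0.4 35.5]
205 206 [  5.2 -31.3] 305 [ 5.1 35.1]
213 203 [ 10.8 -33.5] 305 [10.7 35.3]
221 203 [ 16.5 -33.8] 305 [16.4 35.6]
229 204 [ 22.2 -33.3] 304 [22.2 35.2]
237 204 [ 28.1 -33.6] 304 [28.  35.4]
245 228 [ 34.  -17.3] 281 [34.  19.9]
253 227 [ 40.  -18.1] 280 [40.  19.3]
261 228 [ 46.2 -17.6] 280 [46.1 19.5]
269 227 [ 52.4 -18.4] 281 [52.4 20.3]
plate 60 [ -88.2 -108.3] [-88.5 108.6]
plate 80 [ -75.5 -108.7] [-75.7 109. ]
plate 100 [ -62.3 -108.4] [-62.6 109.3]
top4 289 [-33.31151985  63.84195487] [-8.58807599 34.33967596]
[20.23651815 32.95340889] 65.2244459446626
scene4 659 [10.92680543 71.11740327] [-32.95857798  33.74087322]
[-32.32525582  33.53702192] 72.098013645526
```

>>> carry_out --motion ".004 -.001 -.002 0 0 0 255;.005 -.0012 -.002 0 0 0 255;.0045 -.001 -.0005 0 0 0 255;.0025 -.0005 0 0 0 0 255;.0006 -.0001 0 0 0 0 255;0 0 0 0 0 0 255;0 0 0 0 0 0 255"

```text
time_s: 14.17
ee_pos: [0.5852, -0.0789, 0.0456]
eef_rot: [-3.142, -0.0, 2.946]
force: [0.2, -0.6, -4.4]
grip_width: 0.0281
grip_force: 20.0
```

>>> carry_out --motion ".0005 -.0001 0 0 0 0 255;.0005 -.0001 0 0 0 0 255;.0005 -.0001 0 0 0 0 255;.0003 -.0001 0 0 0 0 255;0 0 0 0 0 0 255;0 0 0 0 0 0 255"

```text
time_s: 14.67
ee_pos: [0.587, -0.0793, 0.0457]
eef_rot: [-3.142, 0.0, 2.946]
force: [0.2, 0.6, -4.4]
grip_width: 0.0278
grip_force: 20.0
```

>>> carry_out --motion ".0003 -.0001 0 0 0 0 255;.0003 0 0 0 0 0 255;0 0 0 0 0 0 255;0 0 0 0 0 0 255"

```text
time_s: 15.0
ee_pos: [0.5876, -0.0794, 0.0456]
eef_rot: [-3.142, -0.0, 2.946]
force: [0.0, -0.9, -4.6]
grip_width: 0.0283
grip_force: 20.0
```

>>> carry_out --motion ".0003 -.0001 0 0 0 0 255;.0003 0 0 0 0 0 255;0 0 0 0 0 0 255;0 0 0 0 0 0 255"

```text
time_s: 15.33
ee_pos: [0.5882, -0.0796, 0.0456]
eef_rot: [-3.142, -0.0, 2.946]
force: [-0.2, 0.1, -5.0]
grip_width: 0.0276
grip_force: 20.0
```

>>> carry_out --motion ".0002 -.0001 0 0 0 0 255;.0002 0 0 0 0 0 255;0 0 0 0 0 0 255;0 0 0 0 0 0 255"

```text
time_s: 15.67
ee_pos: [0.5886, -0.0796, 0.0456]
eef_rot: [-3.142, -0.0, 2.946]
force: [-0.2, -0.5, -3.7]
grip_width: 0.0282
grip_force: 20.0
```

>>> carry_out --motion ".0002 -.0001 0 0 0 0 255;.0002 0 0 0 0 0 255;0 0 0 0 0 0 255;0 0 0 0 0 0 255"

```text
time_s: 16.0
ee_pos: [0.5887, -0.0797, 0.0455]
eef_rot: [-3.142, -0.001, 2.946]
force: [-5.1, 1.1, -1.4]
grip_width: 0.0281
grip_force: 20.0
```

Contact at about 5 N. Now I'll lower onto the plate, easing off the push a little.

>>> carry_out --motion "-.0002 0 -.0003 0 0 0 255;0 0 -.0002 0 0 0 255;0 0 0 0 0 0 255;0 0 0 0 0 0 255"

```text
time_s: 16.33
ee_pos: [0.5887, -0.0797, 0.0453]
eef_rot: [3.142, -0.0, 2.946]
force: [-6.0, 1.4, -1.0]
grip_width: 0.0279
grip_force: 20.0
```

>>> carry_out --motion "0 0 -.0002 0 0 0 255;0 0 0 0 0 0 255;0 0 0 0 0 0 175;0 0 0 0 0 0 165;0 0 0 0 0 0 150;0 0 0 0 0 0 150;0 0 0 0 0 0 150;0 0 0 0 0 0 150"

```text
time_s: 17.0
ee_pos: [0.5889, -0.0798, 0.045]
eef_rot: [3.142, 0.0, 2.946]
force: [-0.2, -0.7, -0.5]
grip_width: 0.0388
grip_force: 0.0
```

Run:
```python
from h import *
c=shot('wrist','w5'); o=ctrl.get_obs(); print(o['time_s'],o['ee_pos'],np.degrees(o['eef_rot']),o['force'],o['grip_width'])
Rs=Ro.from_euler('z',-11.25,degrees=True).as_matrix(); S0=np.array([.550,-.0715,0]); t=terra2(c); Q=(cloud(c)-S0)@Rs
to=lambda uv,z:(((ray(c,[uv],z)-S0)@Rs)[0,:2]*1e3).round(1)
print('z',np.median(Q[...,2][t&(abs(Q[...,2]-.032)<.006)]))
for v in range(165,240,12):
    w=np.where(t[v])[0]; print(v,w.min(),to((w.min()-.5,v),.032),w.max(),to((w.max()+.5,v),.032))
```

```text
17.05 [ 0.5889197  -0.07977458  0.04500669] [-1.79999825e+02  1.47467150e-02  1.68769022e+02] [ 0.29198448 -0.50971666  0.19709075] 0.0385805757434546
z 0.03221244478088392
165 244 [-0.9 -6.4] 307 [-0.9 34.5]
177 231 [  7.  -14.9] 307 [ 6.9 34.9]
189 219 [ 15.  -22.9] 306 [15.  34.6]
201 207 [ 23.3 -31.1] 306 [23.2 35. ]
213 203 [ 31.7 -34.1] 305 [31.6 34.7]
225 222 [ 40.2 -21.6] 286 [40.1 22.3]
237 222 [ 49.  -21.9] 286 [48.9 22.6]
```

It lies flat, centred and square. I'll open further, retreat straight up and move back for a last look.

>>> carry_out --motion "0 0 0 0 0 0 110;0 0 0 0 0 0 110;0 0 0 0 0 0 110;0 0 .01 0 0 0 110;0 0 .03 0 0 0 110;0 0 .04 0 0 0 110;0 0 .04 0 0 0 110;0 0 .04 0 0 0 110;-.015 .03 .02 0 0 0 110;-.02 .04 0 0 0 0 110;-.02 .04 0 0 0 0 110;-.02 .04 0 0 0 0 110;-.02 .04 0 0 0 0 110;-.02 .04 0 0 0 0 110;-.01 .02 0 0 0 0 110;0 0 0 0 0 0 110;0 0 0 0 0 0 110"

```text
time_s: 18.47
ee_pos: [0.4703, 0.1574, 0.2258]
eef_rot: [3.141, 0.001, 2.948]
force: [0.7, -0.3, 0.6]
grip_width: 0.0531
grip_force: 0.0
```

Run:
```python
from h import *
c=shot('top','top6'); s=shot('scene','scene6'); o=ctrl.get_obs(); print(o['time_s'],o['ee_pos'],o['force'])
p0=[.55+.038*.9808,-.0715-.038*.1951,np.radians(-11.25)]
m0=cv2.dilate(render(c,PL,p0,.008),np.ones((15,15)))>0
p,e,A=fit(c,terra2(c)&m0,PL,p0,.008); d=np.array([p[0]-.55,p[1]+.0715,0])@Ro.from_euler('z',-11.25,degrees=True).as_matrix(); print(d*1e3,np.degrees(p[2]),e,A)
cv2.imwrite('pics/fin.png',np.hstack([cv2.resize(c['pixels'][100:230,285:425],(400,371)),cv2.resize(s['pixels'][195:335,110:280],(400,371))])[...,::-1])
```

```text
18.5667 [0.47097334 0.1560764  0.22540017] [ 0.17506926 -0.9406185   0.6433829 ]
[38.3186559 -1.230324   0.       ] -10.752951203845472 87.21176470588236 1026
```

View pics/fin.png

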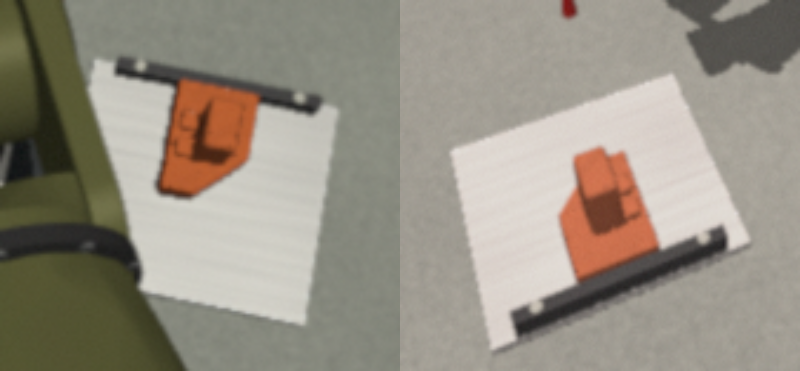

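Both views show the whole end flush and centred on the bar, at about (215,88) in the top view and (620,265) in the scene view. The slab lies flat and the arm is clear, so I'll hand it in.

```bash
python3 -c "
from station import ctrl
print(ctrl.hand_in())"
```

```text
the job is handed in; nothing more can be done
None
```

The job is handed in at about 18.6 s: the slab stood front side square to the middle of the bar for over a second with the fingers off it, and now lies flat with its whole end square to the bar and centred to about 1 mm, with 7 N the highest contact force I read.

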